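Find the damping foot of medium firmness and fit it

ROBOT

A 6-joint arm with a two-finger parallel gripper is mounted at the origin on a cart in front of the work surface, level with it; the furniture and walls round the work are solid. World frame = base frame: x ahead of the robot, y to its left, z up, the work surface at z = 0. Lengths are in mm, angles in rad, forces in N, time in s.
With the tool pointing down it reaches from about 350 to 975 mm from the base axis. Payload 17.4 kg.
Tool frame: the origin (TCP) lies midway between the tips of the shut fingers; the grasp point (between the pads) lies 19 mm behind it; z points along the fingers, y is the direction in which the jaws open and shut (so a half turn about z gives the same grasp; the last joint's range is limited). The gripper opens to 85 mm and grips with 20 to 120 N. Pads are 22 mm wide; open, the fingers measure 114 mm over their backs; the gripper's body (76 mm by 85 mm) begins 54 mm behind the grasp point. The pads swing forward as they close: fully open they stand 13 mm farther back than shut.
Start: joints at [-1.328, 0.116, 1.442, -0, 1.584, -0.038], TCP at [187.049, -648.572, 231.303] pointing down, gripper open.
Joint ranges: [-2.83, 2.83], [-0.83, 2.19], [0.07, 2.5], [-1.14, 4.28], [0.01, 3], [-2.97, 2.97]. Speed limits (rad/s): [1.89, 1.89, 2.22, 3.14, 3.14, 3.14].

INTERFACE

Orientations are given as a rotation vector (axis times angle).
In Python, from station import ctrl gives the robot as it stands. The module is installed in compiled form; this text tells all that it offers.
- The arm moves only by the tool servo_tool, never from a script. Its argument "motion" is a list of rows, each a list of 3 entries, a list of its own where there are three numbers: the shift along the tool's x, y, z in m, then the turn, a rotation vector about the tool's x, y, z in rad, then the gripper's target within -1 to 1 (shut at 1, half-way at 0, fully open at -1). In form: [[[x, y, z], [rx, ry, rz], claw], ...]. A call has 1 to 20 rows; each row is the pose to reach, as a shift and turn from the pose measured when the call began, along the tool's axes at that moment; what a row does not reach only later rows make up. A row lasts 1/12 s, in which the tool goes at most 41.7 mm and 7.16 degrees, less where a joint would pass 70% of its speed; a pose out of reach is approached as far as the arm can. A call with a gripper value outside its range is refused whole. The fingers move at their own pace and stop on an object; "squeeze" is the grip in N (left out, the last holds). Time passes only in rows, so rows that repeat a pose let the fingers close. It gives the time, the measured TCP pose, the force and the opening at its end, in the units of the state.
- ctrl.get_state(): the state, without advancing time (a new reading comes with each control period).
- ctrl.read_camera(name): name is "scene" or "top" or "wrist"; returns a dict with "frame" (384x512x3 uint8, red, green, blue), "mtx" (3x3 intrinsics, pixels), "origin" and "attitude" of the camera in the world. Camera axes: x right, y down, z forward; pixel columns grow to the right and rows downward; lengths in mm; the calibration is good to about 2 mm. The wrist camera is an equidistant fisheye: a pixel r from the principal point sees the ray r / f radians off the axis. A picture is of the moment at which its call begins. There is no depth.
- ctrl.hand_in(): hands the job in, once; it reports no verdict.
The state is a dict: "t": time; "joint_pos": joint angles; "dq": joint speeds; "tau": joint torques, N m; "eef_pos": TCP position; "eef_rot": TCP orientation; "ft_force": force on the tool from outside, world axes, zero at the start; "moment": the same for the moment, N m; "opening": finger opening in mm.
Only numpy, scipy, OpenCV 4.12 (cv2) and the standard library are available. Lean on these libraries where they do the work, as an engineer would, in place of code of your own. Each camera call takes 0.05 s, during which the arm holds its last target.

TASK

The three loose damping feet in the rack look alike, but one is soft, one medium and one firm: press their sprung heads down about 6 mm where they stand, gently and never near the stop at 12 mm, to find the medium one, which resists with about 9 N at that depth (the others about 4 N and 15 N), and feel that one too before you take it. Seat it upright and fully home in the empty socket of the grey square base plate and, once you have let go of it there, press its head down 6 mm again for a moment to confirm it is the right one. Leave the other two standing in the rack and do not disturb the things lying around.

Things in the scene. Friction and masses are not known exactly. Their poses are not given: they have to be found in the camera images.
- foot_a: loose damping foot, one of three alike in looks, each in any of the nests (its letter does not tell its firmness): upright metal cylinder 34 mm across, 46 mm tall, groove near its top edge; above it a black mushroom head 27 mm across on a stem, top 62 mm above the underside. Head is sprung, slides 12 mm straight down to its stop. 90 g. Origin: centre of underside, z up. Grasp the cylinder, not the head
- foot_b: loose damping foot, one of three alike in looks, each in any of the nests (its letter does not tell its firmness): upright metal cylinder 34 mm across, 46 mm tall, groove near its top edge; above it a black mushroom head 27 mm across on a stem, top 62 mm above the underside. Head is sprung, slides 12 mm straight down to its stop. 90 g. Origin: centre of underside, z up. Grasp the cylinder, not the head
- foot_c: loose damping foot, one of three alike in looks, each in any of the nests (its letter does not tell its firmness): upright metal cylinder 34 mm across, 46 mm tall, groove near its top edge; above it a black mushroom head 27 mm across on a stem, top 62 mm above the underside. Head is sprung, slides 12 mm straight down to its stop. 90 g. Origin: centre of underside, z up. Grasp the cylinder, not the head
- squeeze_a (a joint): how far the head of foot_a is pressed down, m: 0 at rest (fully up), hard stop at 0.012. The spring has a little preload: resistance = k x (depth + 2 mm), with k = 0.5 N/mm (soft foot), 1.1 N/mm (medium) or 1.9 N/mm (firm): 4, 8.8 and 15.2 N at 6 mm depth; 1, 2.2 and 3.8 N to start it moving
- squeeze_b (a joint): how far the head of foot_b is pressed down, m: 0 at rest (fully up), hard stop at 0.012. The spring has a little preload: resistance = k x (depth + 2 mm), with k = 0.5 N/mm (soft foot), 1.1 N/mm (medium) or 1.9 N/mm (firm): 4, 8.8 and 15.2 N at 6 mm depth; 1, 2.2 and 3.8 N to start it moving
- squeeze_c (a joint): how far the head of foot_c is pressed down, m: 0 at rest (fully up), hard stop at 0.012. The spring has a little preload: resistance = k x (depth + 2 mm), with k = 0.5 N/mm (soft foot), 1.1 N/mm (medium) or 1.9 N/mm (firm): 4, 8.8 and 15.2 N at 6 mm depth; 1, 2.2 and 3.8 N to start it moving
- top_a (a point): centre of the top face of the rubber head of foot_a, 62 mm above the underside at rest; z up
- top_b (a point): centre of the top face of the rubber head of foot_b, 62 mm above the underside at rest; z up
- top_c (a point): centre of the top face of the rubber head of foot_c, 62 mm above the underside at rest; z up
- rack: fixed grey plastic block 80 x 228 x 20 mm (x, y, z) with three round nests in a row along its own y, at y = -74, 0 and +74 mm; nests 37 mm across, 12 mm deep, their floor 8 mm above the worktop, one foot in each. Origin: centre of the underside
- plate: fixed grey square base plate 150 x 150 x 18 mm with four round sockets in its corners, at x, y = +-45 mm; three hold feet of the same shape that are fixed to it (their tops 68 mm above the worktop), the one at x = -45, y = +45 mm is empty. Origin: centre of the underside
- socket (a point): centre of the floor of the plate's empty socket: 36.5 mm across, 12 mm deep, floor 6 mm above the worktop, with a small chamfer at the mouth; axes as the plate's
- tape: bystander: yellow roll of tape lying flat, 69 mm across, 19 mm high; origin: centre of the underside
- swab_tube: bystander: capped swab tube lying between rack and plate, 95 mm long, 16 mm thick, along its own y; origin: centre of the underside
- pen: bystander: capped marker pen lying on the worktop, 138 mm long, 14 mm thick, along its own y (roughly); origin: centre of the underside

How it is judged:
By the outcome, as a careful person would: the job done as asked, in the order asked, and still so for the second after the job is handed in, with the robot touching nothing.
It also fails if it takes over 72 s, if anything falls off the work surface, if the arm or the gripper's body presses on something with over 40 N, if the wrist force passes 120 N, or if a joint passes its speed limit or range.

## Working session

There is one attempt and no reset: what is moved stays moved. The work goes in short steps, Python scripts to look and compute and a tool call to move; the robot and the scene stay as the last step left them, time stands still between calls to the robot, and variables do not carry over. Pictures are saved under pics/ and viewed, and the job is handed in when it is done.

Besides the shell and the picture viewer there is one more tool, called after ">>>" in YAML: its name, and indented under it one key for each argument. servo_tool: Moves the arm, as the interface text tells. Its arguments: {"type":"object","properties":{"motion":{"type":"array","items":{"type":"array"}},"squeeze":{"type":"number"}},"required":["motion"]}

```bash
mkdir -p pics
python3 - <<'E'
from station import ctrl
import cv2,numpy as np
s=ctrl.get_state();print(s)
for n in("scene","top","wrist"):
    c=ctrl.read_camera(n);print(n,c["mtx"],c["origin"],c["attitude"])
    cv2.imwrite(f"pics/{n}0.png",cv2.resize(c["frame"][:,:,::-1],None,fx=1.5,fy=1.5,interpolation=cv2.INTER_CUBIC))
E
```

```text
{'t': 0.0, 'joint_pos': array([-1.32779099e+00,  1.16489739e-01,  1.44227532e+00, -1.95455228e-05,
        1.58401645e+00, -3.78448326e-02]), 'dq': array([ 2.38303984e-04,  5.24162585e-05, -2.44375969e-03,  2.76946177e-04,
       -1.15297814e-03,  2.48964280e-03]), 'tau': array([-3.35050399e-04, -7.31984925e+01, -6.32486629e+01, -7.08029756e-05,
        6.40297818e-03, -1.38076174e-05]), 'eef_pos': array([ 187.00050886, -648.37282005,  230.55340442]), 'eef_rot': array([-3.10949973e+00, -4.39544326e-01,  2.21683292e-04]), 'ft_force': array([ 0.53129178, -0.10070485,  0.00212195]), 'moment': array([ 0.03287942, -0.01044198, -0.00436695]), 'opening': 85.47540325696457}
scene [[455.38294337   0.         254.74073485]
 [  0.         455.38294337 193.09266782]
 [  0.           0.           1.        ]] [-276.8430137   623.37361003  862.1019388 ] [-1.13944078  2.21664062 -1.07757252]
top [[372.07211929   0.         257.3508788 ]
 [  0.         372.07211929 192.7905616 ]
 [  0.           0.           1.        ]] [ 352.07797602   29.26559379 1205.1932444 ] [-2.09758547  2.14316748 -0.21381072]
wrist [[297.31863964   0.         253.43896111]
 [  0.         297.31863964 190.52746596]
 [  0.           0.           1.        ]] [ 260.60157424 -627.19640195  373.05588702] [ 2.30727183 -1.73789807 -0.26691113]
```

View pics/scene0.png

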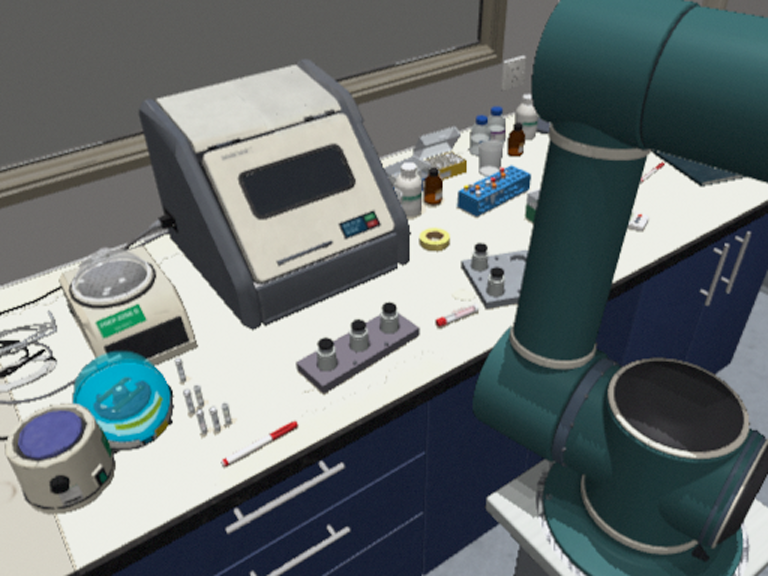

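View pics/top0.png

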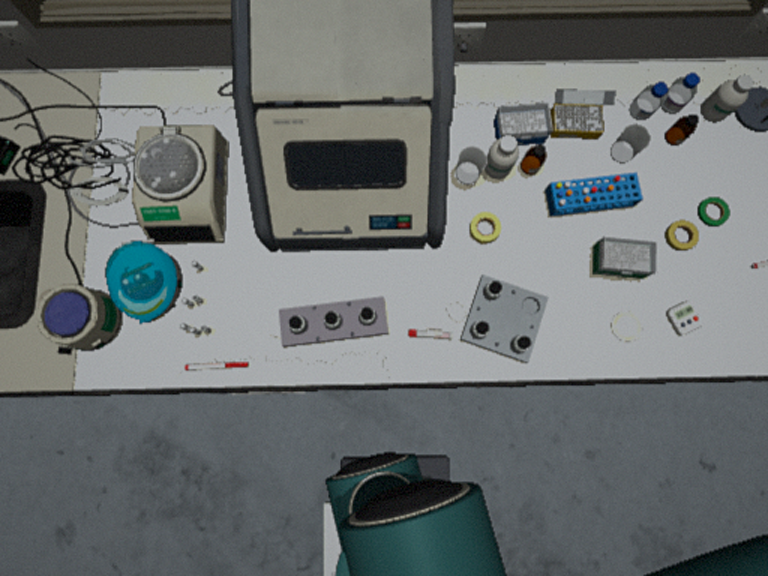

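View pics/wrist0.png

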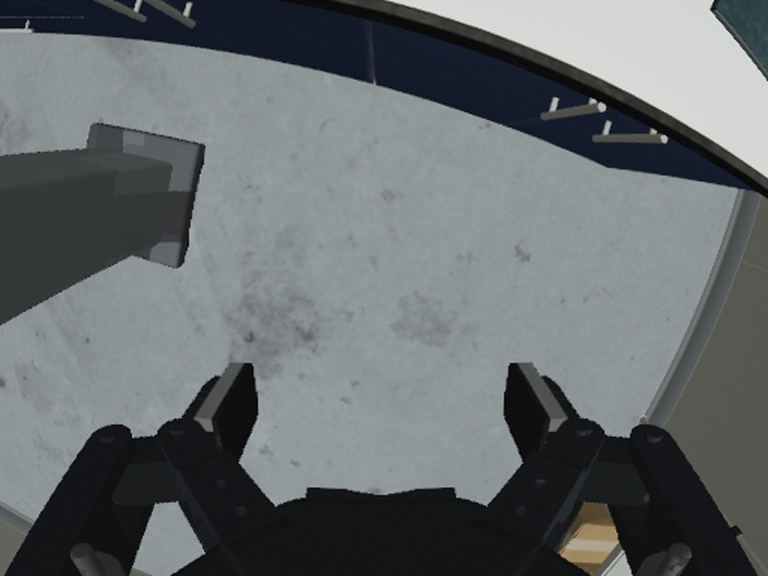

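The top view shows the rack with three heads near (297,323), (332,319) and (368,315), at 1.5x scale. The plate's empty socket is near (531,306), the tape near (485,227), the swab tube near (430,333) and the pen near (217,366). I'll enlarge these areas.

Run:
```python
from station import ctrl
import cv2,numpy as np
c=ctrl.read_camera("top");np.save("top.npy",c["frame"])
f=c["frame"][:,:,::-1]
cv2.imwrite("pics/rack.png",cv2.resize(f[190:240,178:268],None,fx=8,fy=8,interpolation=cv2.INTER_CUBIC))
cv2.imwrite("pics/plate.png",cv2.resize(f[178:248,300:370],None,fx=8,fy=8,interpolation=cv2.INTER_CUBIC))
```

```text
(no output)
```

View pics/rack.png

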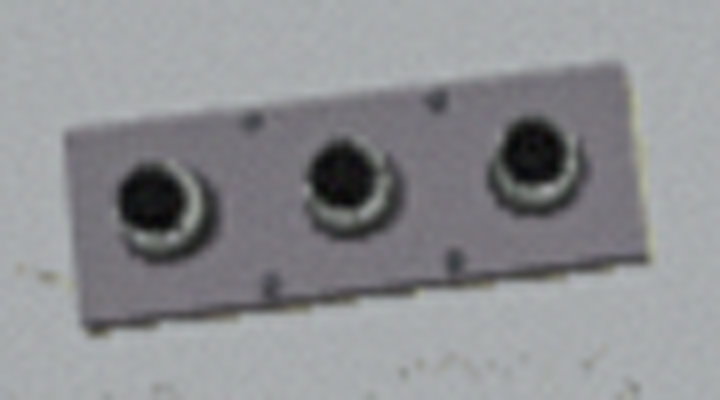

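View pics/plate.png

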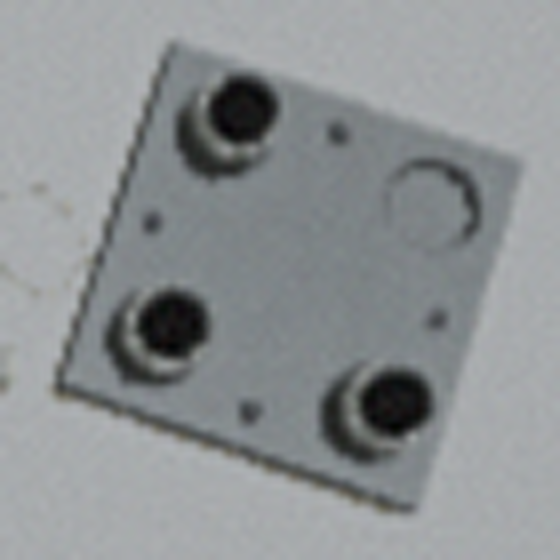

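In the rack crop (8x) the heads are at (151,203), (342,174) and (532,153). The top-face corners are at (66,131), (626,62), (650,256) and (86,320). In the plate crop the corners are at (172,40), (522,158), (412,508) and (58,386), the socket mouth is at (432,206), and the fixed heads are at (244,108), (172,324) and (396,402).

```bash
cat > h.py <<'E'
import numpy as np
from scipy.spatial.transform import Rotation as R
K=np.array([[372.07211929,0,257.3508788],[0,372.07211929,192.7905616],[0,0,1]])
O=np.array([352.07797602,29.26559379,1205.1932444]);A=R.from_rotvec([-2.09758547,2.14316748,-0.21381072])
def pt(u,v,z,K=K,O=O,A=A):
    d=A.apply(np.linalg.inv(K)@[u,v,1]);return O+d*(z-O[2])/d[2]
def crop(x,y,ox,oy,s=8): return ((x+.5)/s-.5+ox,(y+.5)/s-.5+oy)
E
python3 - <<'E'
from h import *
from scipy.optimize import least_squares
def fit(obs,loc):
    f=lambda p:(p[:2]+loc@np.array([[np.cos(p[2]),np.sin(p[2])],[-np.sin(p[2]),np.cos(p[2])]])-obs).ravel()
    best=min((least_squares(f,[*obs.mean(0),a]) for a in(0,1.57,3.14,-1.57)),key=lambda r:r.cost)
    return best.x,best.fun.reshape(-1,2)
h=[pt(*crop(x,y,178,190),70)[:2] for x,y in((151,203),(342,174),(532,153))]
c=[pt(*crop(x,y,178,190),20)[:2] for x,y in((66,131),(626,62),(650,256),(86,320))]
print(np.round(h,1),np.round(c,1))
print(fit(np.array(h+c),np.array([(0,74),(0,0),(0,-74),(40,114),(40,-114),(-40,-114),(-40,114)])))
h=[pt(*crop(x,y,300,178),68)[:2] for x,y in((244,108),(172,324),(396,402))]
c=[pt(*crop(x,y,300,178),18)[:2] for x,y in((432,206),(172,40),(522,158),(412,508),(58,386))]
print(np.round(h,1),np.round(c,1))
# socket local (-45,45); image-right cw order
print(fit(np.array(h+c),np.array([(-45,-45),(45,-45),(45,45),(-45,45),(-75,-75),(-75,75),(75,75),(75,-75)])))
for n,u,v,z in(("tape",485,227,19),("tube1",409,333,16),("tube2",452,335,16),("pen1",186,367,14),("pen2",249,365,14)):
    print(n,np.round(pt(u/1.5-.17,v/1.5-.17,z),0))
E
```

```text
[[512.2 209.9]
 [521.9 136.5]
 [528.5  63.3]] [[549.2 252.4]
 [572.7  26.2]
 [493.6  18.3]
 [472.8 243.2]]
(array([5.21544085e+02, 1.35686335e+02, 1.00851920e-01]), array([[ 1.920721  , -0.58622604],
       [-0.31016749, -0.85402125],
       [ 0.52949328, -1.24570276],
       [ 0.66205479,  0.76104486],
       [ 0.14249654,  0.09274833],
       [-0.37240467, -0.02170213],
       [-2.57219344,  1.85385901]]))
[[ 578.7 -205.8]
 [ 494.6 -173. ]
 [ 462.7 -257.1]] [[ 546.6 -289.8]
 [ 617.6 -188.3]
 [ 565.5 -327.7]
 [ 425.4 -273.1]
 [ 476.9 -134.9]]
(array([ 520.9981898 , -231.20164262,    2.77788939]), array([[ 0.41193775,  0.59985664],
       [ 0.38097577, -0.15233866],
       [ 0.19526112, -0.19137775],
       [ 0.47574381,  0.49931134],
       [ 0.176846  ,  0.53496491],
       [-1.1118922 , -0.22635365],
       [-1.21182919, -1.55673115],
       [ 0.68295693,  0.49266831]]))
tape [ 724. -201.   19.]
tube1 [492. -26.  16.]
tube2 [ 486. -117.   16.]
pen1 [430. 448.  14.]
pen2 [432. 315.  14.]
```

```bash
cat >> h.py <<'E'
def rel(s,pos,yaw):
    "shift m + turn for target TCP pos (mm), tool y at world yaw, z down"
    R0=R.from_rotvec(s["eef_rot"])
    y=np.array([np.cos(yaw),np.sin(yaw),0]);z=np.array([0,0,-1.]);x=np.cross(y,z)
    R1=R.from_matrix(np.c_[x,y,z])
    return np.round(R0.inv().apply(np.array(pos)-s["eef_pos"])/1000,4),np.round((R0.inv()*R1).as_rotvec(),4)
E
python3 - <<'E'
from h import *
from station import ctrl
s=ctrl.get_state()
for x,y,z in((514.1,209.3,180),(521.5,136,180),(529,62.1,180)): print(rel(s,(x,y,z),.101))
E
```

```text
(array([ 0.552 , -0.7335,  0.0514]), array([-6.000e-04, -5.000e-04, -1.391e+00]))
(array([ 0.5388, -0.661 ,  0.0513]), array([-6.000e-04, -5.000e-04, -1.391e+00]))
(array([ 0.5255, -0.5879,  0.0513]), array([-6.000e-04, -5.000e-04, -1.391e+00]))
```

>>> servo_tool:
  motion:
    - [[0.5255,-0.5879,0.0513],[0,0,-1.391],1]
    - [[0.5255,-0.5879,0.0513],[0,0,-1.391],1]
    - [[0.5255,-0.5879,0.0513],[0,0,-1.391],1]
    - [[0.5255,-0.5879,0.0513],[0,0,-1.391],1]
    - [[0.5255,-0.5879,0.0513],[0,0,-1.391],1]
    - [[0.5255,-0.5879,0.0513],[0,0,-1.391],1]
    - [[0.5255,-0.5879,0.0513],[0,0,-1.391],1]
    - [[0.5255,-0.5879,0.0513],[0,0,-1.391],1]
    - [[0.5255,-0.5879,0.0513],[0,0,-1.391],1]
    - [[0.5255,-0.5879,0.0513],[0,0,-1.391],1]
    - [[0.5255,-0.5879,0.0513],[0,0,-1.391],1]
    - [[0.5255,-0.5879,0.0513],[0,0,-1.391],1]
    - [[0.5255,-0.5879,0.0513],[0,0,-1.391],1]
    - [[0.5255,-0.5879,0.0513],[0,0,-1.391],1]
    - [[0.5255,-0.5879,0.0513],[0,0,-1.391],1]
    - [[0.5255,-0.5879,0.0513],[0,0,-1.391],1]
    - [[0.5255,-0.5879,0.0513],[0,0,-1.391],1]
    - [[0.5255,-0.5879,0.0513],[0,0,-1.391],1]
    - [[0.5255,-0.5879,0.0513],[0,0,-1.391],1]
    - [[0.5255,-0.5879,0.0513],[0,0,-1.391],1]
  squeeze: 30

```text
t: 1.87
eef_pos: [530.3, 67.2, 178.9]
eef_rot: [-2.1, -2.333, -0.001]
ft_force: [0.3, -1.0, -0.7]
opening: 0.1
```

Run:
```python
from station import ctrl
from h import *
import cv2
print(rel(ctrl.get_state(),(529,62.1,90),.101))
c=ctrl.read_camera("wrist");print(repr(c["origin"]),repr(c["attitude"]),ctrl.get_state()["eef_pos"],ctrl.get_state()["eef_rot"])
cv2.imwrite("pics/w1.png",cv2.resize(c["frame"][:,:,::-1],None,fx=1.5,fy=1.5,interpolation=cv2.INTER_CUBIC))
c=ctrl.read_camera("top");f=c["frame"][:,:,::-1]
cv2.imwrite("pics/t1.png",cv2.resize(f[150:250,170:320],None,fx=5,fy=5,interpolation=cv2.INTER_CUBIC))
```

```text
(array([-0.0051, -0.0017,  0.0889]), array([-0.001 , -0.0021,  0.004 ]))
array([523.13242915, 142.72569762, 321.49610186]) array([2.83851006, 0.14775272, 0.01906873]) [529.46103568  64.90141154 179.09566758] [-2.10056039e+00 -2.33354118e+00  6.86288395e-04]
```

View pics/w1.png

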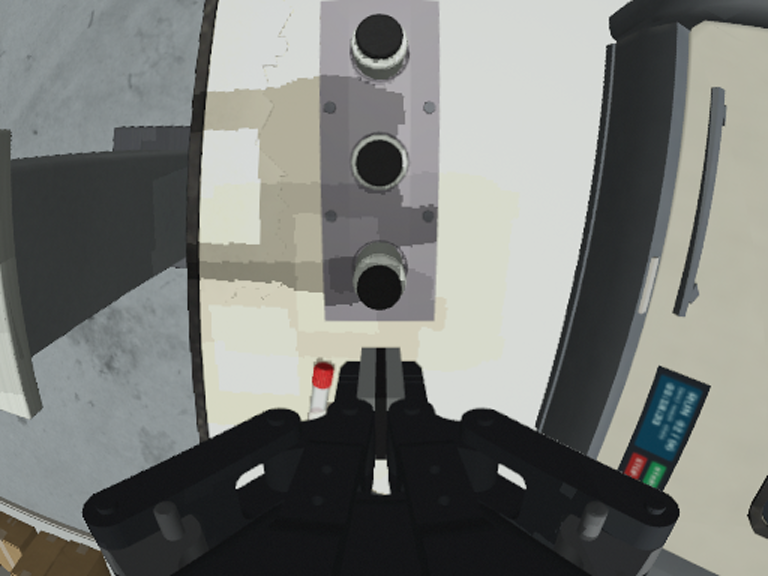

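View pics/t1.png

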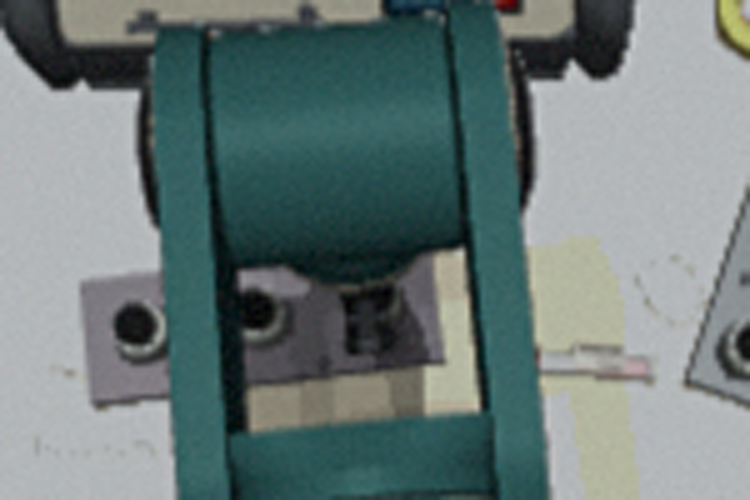

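In the wrist view the heads are at (380,36), (380,163) and (379,288), at 1.5x. The swab tube's cap is at (322,376). I'll use these as a cross-check on the positions.

```bash
cat >> h.py <<'E'
def wpt(u,v,z,o,a,f=297.31863964,cx=253.43896111,cy=190.52746596):
    x,y=u-cx,v-cy;r=np.hypot(x,y);t=r/f
    d=np.array([x/r*np.sin(t),y/r*np.sin(t),np.cos(t)]) if r>0 else np.array([0,0,1.])
    d=R.from_rotvec(a).apply(d);return np.array(o)+d*(z-o[2])/d[2]
E
python3 - <<'E'
from h import *
o=[523.13242915,142.72569762,321.49610186];a=[2.83851006,0.14775272,0.01906873]
for x,y in((380,36),(380,163),(379,288)): print(wpt((x+.5)/1.5-.5,(y+.5)/1.5-.5,70,o,a))
for x,y in((320,0),(440,0),(434,320),(325,320)): print(wpt((x+.5)/1.5-.5,(y+.5)/1.5-.5,20,o,a))
E
```

```text
[515.39515822 209.50836288  70.        ]
[522.96473022 136.74598407  70.        ]
[529.91090014  64.14311018  70.        ]
[470.75175586 246.43035576  20.        ]
[551.14252153 254.69649731  20.        ]
[573.66037206  28.35682496  20.        ]
[494.55372791  20.04674441  20.        ]
```

Run:
```python
from station import ctrl
from h import *
print(ctrl.get_state()["eef_pos"],rel(ctrl.get_state(),(529.3,63.2,76),.101))
```

```text
[529.01563838  63.31915669 179.34290187] (array([-0.0002,  0.0004,  0.1033]), array([-0.0015, -0.0007,  0.0026]))
```

>>> servo_tool:
  motion:
    - [[0,0.0004,0.04],[0,0,0.0026],1]
    - [[0,0.0004,0.075],[0,0,0.0026],1]
    - [[0,0.0004,0.095],[0,0,0.0026],1]
    - [[0,0.0004,0.1033],[0,0,0.0026],1]
    - [[0,0.0004,0.1033],[0,0,0.0026],1]
    - [[0,0.0004,0.1033],[0,0,0.0026],1]
    - [[0,0.0004,0.1033],[0,0,0.0026],1]

```text
t: 2.55
eef_pos: [530.1, 63.0, 78.1]
eef_rot: [2.107, 2.33, 0.002]
ft_force: [0.2, 0.0, 0.4]
opening: -0.0
```

>>> servo_tool:
  motion:
    - [[0,0,0.004],[0,0,0],1]
    - [[0,0,0.007],[0,0,0],1]
    - [[0,0,0.009],[0,0,0],1]
    - [[0,0,0.01],[0,0,0],1]
    - [[0,0,0.01],[0,0,0],1]
    - [[0,0,0.01],[0,0,0],1]

```text
t: 3.05
eef_pos: [530.3, 63.1, 68.3]
eef_rot: [2.107, 2.33, 0.002]
ft_force: [0.5, -1.0, 2.4]
opening: 0.2
```

>>> servo_tool:
  motion:
    - [[0,0,0.001],[0,0,0],1]
    - [[0,0,0.002],[0,0,0],1]
    - [[0,0,0.003],[0,0,0],1]
    - [[0,0,0.004],[0,0,0],1]
    - [[0,0,0.0045],[0,0,0],1]
    - [[0,0,0.0045],[0,0,0],1]
    - [[0,0,0.0045],[0,0,0],1]

```text
t: 3.63
eef_pos: [530.4, 63.1, 63.9]
eef_rot: [2.107, 2.33, 0.002]
ft_force: [1.0, -1.1, 4.1]
opening: 0.1
```

Run:
```python
from station import ctrl
s=ctrl.get_state();print(s["eef_pos"],s["ft_force"])
```

```text
[530.3511086   63.09755455  63.86008895] [ 0.97467155 -1.11486091  4.11171651]
```

4.1 N at 6.1 mm, so this one is the soft foot. Next is the middle one.

Run:
```python
from station import ctrl
from h import *
print(rel(ctrl.get_state(),(522,136.7,74),.101))
```

```text
(array([ 0.0741, -0.0009, -0.0101]), array([ 0.0016, -0.0005, -0.0005]))
```

>>> servo_tool:
  motion:
    - [[0,0,-0.02],[0,0,0],1]
    - [[0,0,-0.03],[0,0,0],1]
    - [[0.03,0,-0.03],[0,0,0],1]
    - [[0.06,-0.0009,-0.03],[0,0,0],1]
    - [[0.0741,-0.0009,-0.03],[0,0,0],1]
    - [[0.0741,-0.0009,-0.025],[0,0,0],1]
    - [[0.0741,-0.0009,-0.015],[0,0,0],1]
    - [[0.0741,-0.0009,-0.01],[0,0,0],1]
    - [[0.0741,-0.0009,-0.01],[0,0,0],1]
    - [[0.0741,-0.0009,-0.01],[0,0,0],1]
    - [[0.0741,-0.0009,-0.01],[0,0,0],1]

```text
t: 4.55
eef_pos: [522.2, 136.1, 74.0]
eef_rot: [2.108, 2.329, 0.002]
ft_force: [0.4, 0.1, -0.3]
opening: -0.1
```

>>> servo_tool:
  motion:
    - [[0,0,0.002],[0,0,0],1]
    - [[0,0,0.004],[0,0,0],1]
    - [[0,0,0.005],[0,0,0],1]
    - [[0,0,0.006],[0,0,0],1]
    - [[0,0,0.006],[0,0,0],1]
    - [[0,0,0.006],[0,0,0],1]

```text
t: 5.05
eef_pos: [522.6, 136.1, 68.6]
eef_rot: [2.107, 2.328, 0.003]
ft_force: [-0.6, -1.8, 6.6]
opening: 0.0
```

>>> servo_tool:
  motion:
    - [[0,0,0.001],[0,0,0],1]
    - [[0,0,0.002],[0,0,0],1]
    - [[0,0,0.003],[0,0,0],1]
    - [[0,0,0.004],[0,0,0],1]
    - [[0,0,0.005],[0,0,0],1]
    - [[0,0,0.005],[0,0,0],1]
    - [[0,0,0.005],[0,0,0],1]

```text
t: 5.63
eef_pos: [523.2, 136.1, 64.9]
eef_rot: [2.106, 2.327, 0.005]
ft_force: [-3.4, -1.2, 12.8]
opening: -0.1
```

Run:
```python
from station import ctrl
from h import *
print(rel(ctrl.get_state(),(514.5,209.5,74),.101))
```

```text
(array([ 0.0739, -0.0013, -0.009 ]), array([ 0.0043, -0.0003, -0.0013]))
```

>>> servo_tool:
  motion:
    - [[0,0,0.001],[0,0,0],1]
    - [[0,0,0.0015],[0,0,0],1]
    - [[0,0,0.0015],[0,0,0],1]
    - [[0,0,0.0015],[0,0,0],1]

```text
t: 5.97
eef_pos: [523.8, 136.2, 64.8]
eef_rot: [2.105, 2.327, 0.007]
ft_force: [-3.0, -1.1, 13.7]
opening: -0.2
```

Run:
```python
from station import ctrl
from h import *
print(rel(ctrl.get_state(),(514.5,209.5,74),.101))
```

```text
(array([ 0.0739, -0.0019, -0.0092]), array([ 0.006 , -0.0004, -0.0013]))
```

That is the firm foot (13.7 N at 5.2 mm). Now the third.

>>> servo_tool:
  motion:
    - [[0,0,-0.02],[0,0,0],1]
    - [[0,0,-0.03],[0,0,0],1]
    - [[0.03,0,-0.03],[0.004,0,0],1]
    - [[0.06,-0.0019,-0.03],[0.006,0,0],1]
    - [[0.0739,-0.0019,-0.03],[0.006,0,0],1]
    - [[0.0739,-0.0019,-0.025],[0.006,0,0],1]
    - [[0.0739,-0.0019,-0.015],[0.006,0,0],1]
    - [[0.0739,-0.0019,-0.01],[0.006,0,0],1]
    - [[0.0739,-0.0019,-0.01],[0.006,0,0],1]
    - [[0.0739,-0.0019,-0.01],[0.006,0,0],1]
    - [[0.0739,-0.0019,-0.01],[0.006,0,0],1]

```text
t: 6.88
eef_pos: [514.7, 209.0, 74.9]
eef_rot: [-2.109, -2.328, -0.0]
ft_force: [0.7, -0.3, -0.4]
opening: 0.0
```

>>> servo_tool:
  motion:
    - [[0,0,0.002],[0,0,0],1]
    - [[0,0,0.004],[0,0,0],1]
    - [[0,0,0.005],[0,0,0],1]
    - [[0,0,0.006],[0,0,0],1]
    - [[0,0,0.006],[0,0,0],1]
    - [[0,0,0.006],[0,0,0],1]

```text
t: 7.38
eef_pos: [514.8, 209.0, 69.2]
eef_rot: [2.109, 2.329, 0.001]
ft_force: [-0.5, -0.1, 3.2]
opening: 0.2
```

>>> servo_tool:
  motion:
    - [[0,0,0.001],[0,0,0],1]
    - [[0,0,0.002],[0,0,0],1]
    - [[0,0,0.003],[0,0,0],1]
    - [[0,0,0.004],[0,0,0],1]
    - [[0,0,0.005],[0,0,0],1]
    - [[0,0,0.0055],[0,0,0],1]
    - [[0,0,0.0055],[0,0,0],1]
    - [[0,0,0.0055],[0,0,0],1]

```text
t: 8.05
eef_pos: [515.1, 209.0, 64.2]
eef_rot: [2.109, 2.328, 0.002]
ft_force: [-1.9, -1.3, 8.6]
opening: 0.1
```

Run:
```python
from station import ctrl
from h import *
print(rel(ctrl.get_state(),(514.5,209.5,74),.101))
```

```text
(array([ 0.0005, -0.0005, -0.0098]), array([ 0.0011, -0.0004, -0.0021]))
```

The third foot is the medium one (8.6 N at 5.8 mm). I'll raise, open the gripper and look again for the grasp.

>>> servo_tool:
  motion:
    - [[0,0,-0.03],[0,0,0],1]
    - [[0,0,-0.07],[0,0,0],-1]
    - [[0,0,-0.086],[0,0,0],-1]
    - [[0,0,-0.086],[0,0,0],-1]
    - [[0,0,-0.086],[0,0,0],-1]
    - [[0,0,-0.086],[0,0,0],-1]
    - [[0,0,-0.086],[0,0,0],-1]
    - [[0,0,-0.086],[0,0,0],-1]

```text
t: 8.72
eef_pos: [514.5, 208.8, 148.9]
eef_rot: [-2.108, -2.328, 0.001]
ft_force: [-0.3, -0.5, -0.6]
opening: 83.4
```

Run:
```python
from station import ctrl
import cv2
c=ctrl.read_camera("wrist");print(repr(c["origin"]),repr(c["attitude"]));s=ctrl.get_state();print(s["eef_pos"],s["opening"])
cv2.imwrite("pics/w2.png",cv2.resize(c["frame"][60:330,130:380,::-1],None,fx=2.2,fy=2.2,interpolation=cv2.INTER_CUBIC))
```

```text
array([507.79054831, 284.70881726, 291.30391415]) array([2.8367784 , 0.13903982, 0.01820144])
[514.67064593 208.8592432  149.11824208] 84.98703126917823
```

View pics/w2.png

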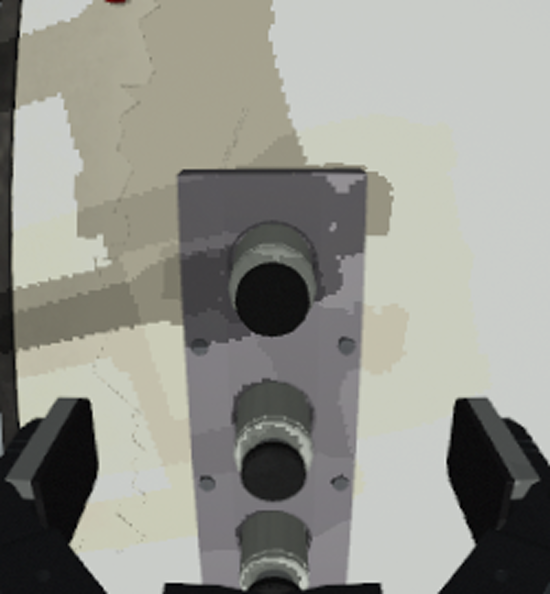

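The medium foot's head is centred at (272,299) in the crop, 74 px wide, and sits midway between the finger pads at x≈97 and x≈448.

Run:
```python
from h import *
from station import ctrl
o=[507.79054831,284.70881726,291.30391415];a=[2.8367784,0.13903982,0.01820144]
for x,y in((272,299),(235,299),(309,299)):print(wpt((x+.5)/2.2-.5+130,(y+.5)/2.2-.5+60,70,o,a))
print(ctrl.get_state()["eef_pos"],rel(ctrl.get_state(),(514.8,209.2,24),.101))
```

```text
[514.40820456 211.96468529  70.        ]
[501.27446642 210.66479961  70.        ]
[527.53928271 213.2552584   70.        ]
[514.67064593 208.8592432  149.11824208] (array([0.0003, 0.0002, 0.1251]), array([-0.0004, -0.    , -0.002 ]))
```

>>> servo_tool:
  motion:
    - [[0.0014,0,0.03],[0,0,0],-1]
    - [[0.0014,0,0.065],[0,0,0],-1]
    - [[0.0014,0,0.09],[0,0,0],-1]
    - [[0.0014,0,0.11],[0,0,0],-1]
    - [[0.0014,0,0.12],[0,0,0],-1]
    - [[0.0014,0,0.1245],[0,0,0],-1]
    - [[0.0014,0,0.1245],[0,0,0],-1]
    - [[0.0014,0,0.1245],[0,0,0],-1]
    - [[0.0014,0,0.1245],[0,0,0],-1]

```text
t: 9.52
eef_pos: [515.2, 210.5, 26.1]
eef_rot: [2.108, 2.328, 0.002]
ft_force: [0.2, 0.2, -0.2]
opening: 85.3
```

Run:
```python
from station import ctrl
import cv2
c=ctrl.read_camera("wrist");s=ctrl.get_state();print(s["eef_pos"],s["opening"],s["ft_force"])
cv2.imwrite("pics/w3.png",cv2.resize(c["frame"][60:330,130:380,::-1],None,fx=2.2,fy=2.2,interpolation=cv2.INTER_CUBIC))
```

```text
[515.12890658 210.49809983  25.99192106] 85.48479478533463 [ 0.38500927  0.3137974  -0.39448348]
```

View pics/w3.png

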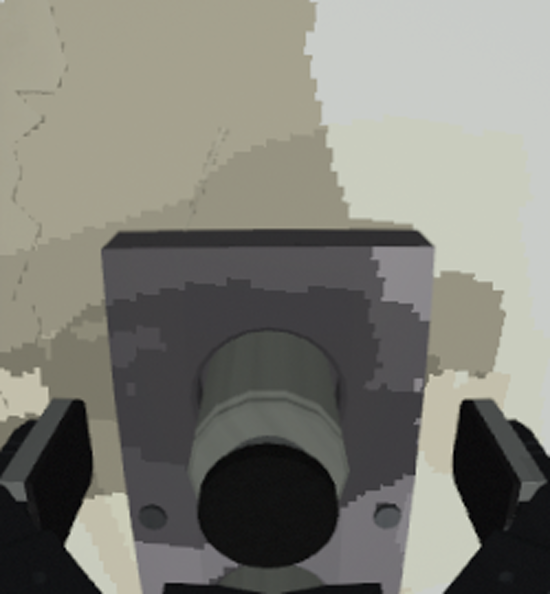

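>>> servo_tool:
  motion:
    - [[0,-0.0006,0.0015],[0,0,0],-0.5]
    - [[0,-0.0006,0.002],[0,0,0],0]
    - [[0,-0.0006,0.002],[0,0,0],0.1]
    - [[0,-0.0006,0.002],[0,0,0],0.15]
    - [[0,-0.0006,0.002],[0,0,0],1]
    - [[0,-0.0006,0.002],[0,0,0],1]
    - [[0,-0.0006,0.002],[0,0,0],1]
    - [[0,-0.0006,0.002],[0,0,0],1]
    - [[0,-0.0006,0.002],[0,0,0],1]
  squeeze: 45

```text
t: 10.32
eef_pos: [514.7, 210.5, 24.3]
eef_rot: [2.108, 2.328, 0.003]
ft_force: [-1.4, -0.4, 6.4]
opening: 32.4
```

Run:
```python
from station import ctrl
import cv2
c=ctrl.read_camera("wrist");s=ctrl.get_state();print(s["eef_pos"],s["opening"],s["ft_force"])
cv2.imwrite("pics/w4.png",cv2.resize(c["frame"][60:330,130:380,::-1],None,fx=2.2,fy=2.2,interpolation=cv2.INTER_CUBIC))
```

```text
[514.69977622 210.49815026  24.34568925] 32.31551899182941 [-1.13556572 -0.37278796  6.00371219]
```

View pics/w4.png

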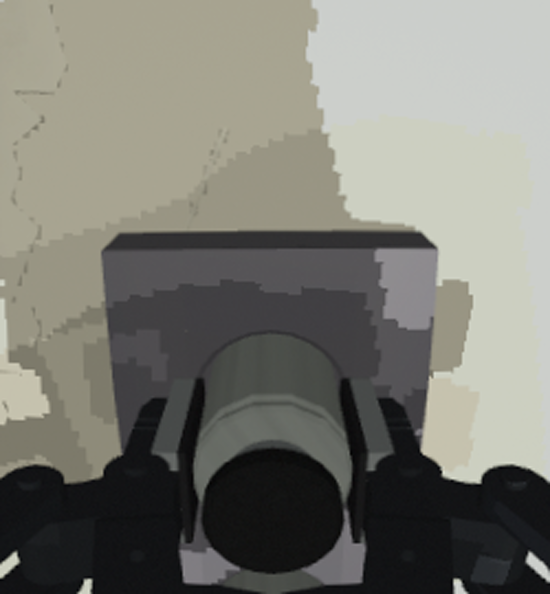

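Gripped: opening is 32.4 mm, and the head is centred between the pads at (273,510). Lifting.

>>> servo_tool:
  motion:
    - [[0,0,-0.005],[0,0,0],1]
    - [[0,0,-0.015],[0,0,0],1]
    - [[0,0,-0.035],[0,0,0],1]
    - [[0,0,-0.065],[0,0,0],1]
    - [[0,0,-0.095],[0,0,0],1]
    - [[0,0,-0.115],[0,0,0],1]
    - [[0,0,-0.12],[0,0,0],1]
    - [[0,0,-0.12],[0,0,0],1]
    - [[0,0,-0.12],[0,0,0],1]

```text
t: 11.12
eef_pos: [514.2, 210.3, 143.6]
eef_rot: [2.109, 2.328, 0.002]
ft_force: [-0.3, -0.3, -0.8]
opening: 32.9
```

Run:
```python
from station import ctrl
from h import *
import cv2
c=ctrl.read_camera("wrist");s=ctrl.get_state();print(s["eef_pos"],s["opening"],s["ft_force"])
cv2.imwrite("pics/w5.png",cv2.resize(c["frame"][60:330,130:380,::-1],None,fx=2.2,fy=2.2,interpolation=cv2.INTER_CUBIC))
for yaw in(2.778-np.pi,): print(yaw,rel(s,(547,-289.5,143),yaw),rel(s,(547,-289.5,143),-.4),s["joint_pos"])
```

```text
[513.94627938 210.19702341 142.90064128] 32.582105746711285 [-0.02988866  0.14878154 -1.44694439]
-0.3635926535897931 (array([-5.005e-01, -1.650e-02, -2.000e-04]), array([-0.000e+00, -1.000e-04,  4.625e-01])) (array([-5.005e-01, -1.650e-02, -2.000e-04]), array([-0.000e+00, -1.000e-04,  4.989e-01])) [ 3.42217587e-01 -1.08127714e-01  1.81039571e+00  1.38524931e-04
  1.43927319e+00  2.43270459e-01]
```

View pics/w5.png

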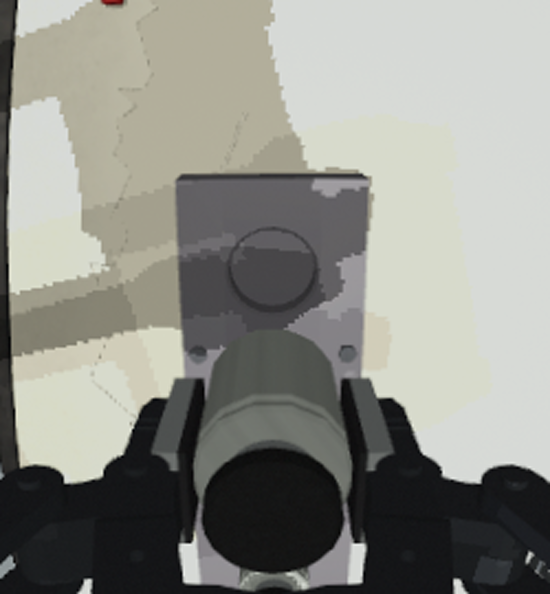

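The foot is held upright. The empty nest's mouth shows centred at (273,268). I'll compare the held head's axis with the nest.

Run:
```python
from h import *
from station import ctrl
c=ctrl.read_camera("wrist");o,a=c["origin"],c["attitude"];s=ctrl.get_state()
print(o,a,s["eef_pos"])
q=lambda x,y,z:wpt((x+.5)/2.2-.5+130,(y+.5)/2.2-.5+60,z,o,a)
print("nest",q(273,268,20),"head",q(273,510,188.6),q(203,510,188.6),q(343,510,188.6))
# rack yaw image check: corners
print(q(178,178,20),q(370,180,20))
```

```text
[507.06392151 286.04236945 285.36050707] [2.83703185 0.13885996 0.01934594] [513.87262107 210.19784871 142.67466874]
nest [514.2886862 212.6157009  20.       ] head [514.13826725 214.17188626 188.6       ] [501.48658505 212.7330026  188.6       ] [526.82750037 215.22866365 188.6       ]
[471.74891049 247.0578981   20.        ] [550.24413759 253.9477791   20.        ]
```

>>> servo_tool:
  motion:
    - [[-0.04,0,0],[0,0,0.1],1]
    - [[-0.08,-0.003,0],[0,0,0.2],1]
    - [[-0.12,-0.005,0],[0,0,0.3],1]
    - [[-0.16,-0.007,0],[0,0,0.4],1]
    - [[-0.2,-0.009,0],[0,0,0.4625],1]
    - [[-0.24,-0.01,0],[0,0,0.4625],1]
    - [[-0.28,-0.012,0],[0,0,0.4625],1]
    - [[-0.32,-0.014,0],[0,0,0.4625],1]
    - [[-0.36,-0.015,0],[0,0,0.4625],1]
    - [[-0.4,-0.016,0],[0,0,0.4625],1]
    - [[-0.44,-0.0165,0],[0,0,0.4625],1]
    - [[-0.47,-0.0165,0],[0,0,0.4625],1]
    - [[-0.49,-0.0165,0],[0,0,0.4625],1]
    - [[-0.5005,-0.0165,0],[0,0,0.4625],1]
    - [[-0.5005,-0.0165,0],[0,0,0.4625],1]
    - [[-0.5005,-0.0165,0],[0,0,0.4625],1]
    - [[-0.5005,-0.0165,0],[0,0,0.4625],1]
    - [[-0.5005,-0.0165,0],[0,0,0.4625],1]

```text
t: 12.72
eef_pos: [547.0, -288.2, 142.6]
eef_rot: [-2.585, -1.785, 0.0]
ft_force: [0.3, -0.3, -1.2]
opening: 32.5
```

Run:
```python
from station import ctrl
from h import *
import cv2
c=ctrl.read_camera("wrist");s=ctrl.get_state();print(s["eef_pos"],s["opening"],s["ft_force"])
print(repr(c["origin"]),repr(c["attitude"]))
cv2.imwrite("pics/w6.png",cv2.resize(c["frame"][60:330,130:380,::-1],None,fx=2.2,fy=2.2,interpolation=cv2.INTER_CUBIC))
print(rel(s,(547,-289.5,141),2.778-np.pi))
```

```text
[ 547.05839955 -288.3443141   142.76108538] 32.512713890706735 [ 0.16361006  0.12371634 -1.85611303]
array([ 574.58620703, -216.99248544,  285.01584495]) array([ 2.79686897, -0.51385875, -0.08072043])
(array([-0.0011,  0.0004,  0.0018]), array([-0.0003,  0.    ,  0.0013]))
```

View pics/w6.png

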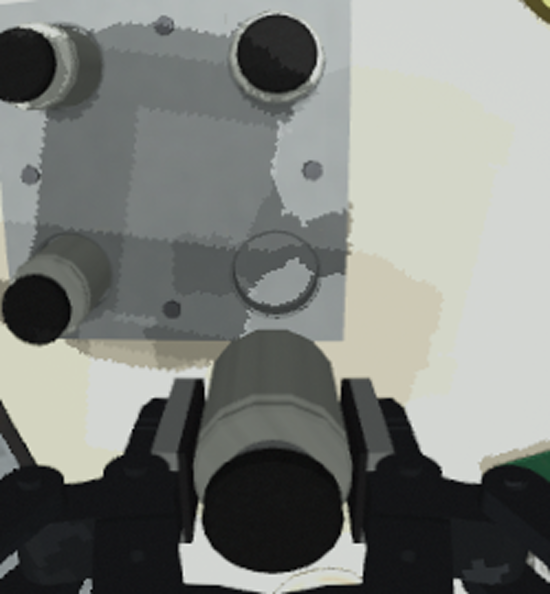

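The socket mouth is centred near (276,271) and the nest was at (273,268). I'll enlarge both rings to get the offset more precisely.

Run:
```python
import cv2,numpy as np
a=cv2.imread("pics/w5.png")[205:335,200:345];b=cv2.imread("pics/w6.png")[205:335,200:345]
o=np.hstack([cv2.resize(i,None,fx=2.7,fy=2.7,interpolation=cv2.INTER_CUBIC) for i in(a,b)])
cv2.imwrite("pics/rings.png",np.clip((o.astype(float)-40)*1.6,0,255).astype(np.uint8));print(o.shape)
```

```text
(351, 784, 3)
```

View pics/rings.png

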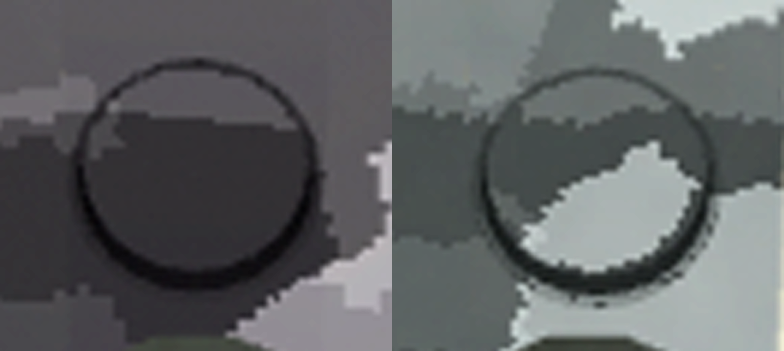

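Run:
```python
from h import *
from station import ctrl
f=lambda x,y:((( x/2.7+200)+.5)/2.2-.5+130,((y/2.7+205)+.5)/2.2-.5+60)
def tool(p,tcp,yaw):
    d=p-tcp;return d[:2]@np.array([-np.sin(yaw),np.cos(yaw)]),d[:2]@np.array([np.cos(yaw),np.sin(yaw)])
p=wpt(*f(197,174.5),20,[507.0639,286.04237,285.3605],[2.83703185,.13885996,.01934594]);t=np.array([513.92,210.2,142.8])
print(p,tool(p,t,.101))
c=ctrl.read_camera("wrist");s=ctrl.get_state()
for o,a,tc in(([574.58620703,-216.99248544,285.01584495],[2.79686897,-.51385875,-.08072043],np.array([547.058,-288.344,142.76])),):
  p=wpt(*f(206,182),18,o,a);yaw=2.778-np.pi
  print(p,tool(p,tc,yaw))
print(s["eef_pos"],rel(s,(0,0,0),2.778-np.pi),c["origin"])
```

```text
[514.34286056 211.90487087  20.        ] (np.float64(1.653546220043971), np.float64(0.592604947333851))
[ 548.61790254 -288.83847098   18.        ] (np.float64(0.0926098221288557), np.float64(1.6337750492741574))
[ 547.0444382  -288.51940817  142.82673355] (array([ 0.0759, -0.6138,  0.1429]), array([-0.0002,  0.0001,  0.0012])) [ 574.60227169 -217.07562818  285.15977546]
```

Run:
```python
from h import *
from station import ctrl
s=ctrl.get_state();print(s["eef_pos"],rel(s,(547.35,-290,38),2.778-np.pi))
```

```text
[ 547.0444382  -288.51940817  142.82673355] (array([-0.0013,  0.0008,  0.1048]), array([-0.0002,  0.0001,  0.0012]))
```

>>> servo_tool:
  motion:
    - [[-0.0013,0.0008,0.03],[0,0,0.001],1]
    - [[-0.0013,0.0008,0.06],[0,0,0.001],1]
    - [[-0.0013,0.0008,0.085],[0,0,0.001],1]
    - [[-0.0013,0.0008,0.098],[0,0,0.001],1]
    - [[-0.0013,0.0008,0.1035],[0,0,0.001],1]
    - [[-0.0013,0.0008,0.1035],[0,0,0.001],1]
    - [[-0.0013,0.0008,0.1035],[0,0,0.001],1]
    - [[-0.0013,0.0008,0.1035],[0,0,0.001],1]
    - [[-0.0013,0.0008,0.1035],[0,0,0.001],1]

```text
t: 13.57
eef_pos: [548.0, -290.4, 40.9]
eef_rot: [2.585, 1.782, 0.001]
ft_force: [-0.3, -0.0, -0.5]
opening: 32.3
```

Run:
```python
from station import ctrl
from h import *
import cv2
c=ctrl.read_camera("wrist");s=ctrl.get_state();print(s["eef_pos"],s["opening"],s["ft_force"],rel(s,(547.35,-290,26),2.778-np.pi))
cv2.imwrite("pics/w7.png",cv2.resize(c["frame"][180:330,180:330,::-1],None,fx=4,fy=4,interpolation=cv2.INTER_CUBIC))
```

```text
[ 547.8308006  -290.34037554   40.6618404 ] 32.568163278842164 [-0.53459781 -0.50770536 -1.35837634] (array([ 0.0002, -0.0006,  0.0147]), array([0.0016, 0.0004, 0.0002]))
```

View pics/w7.png

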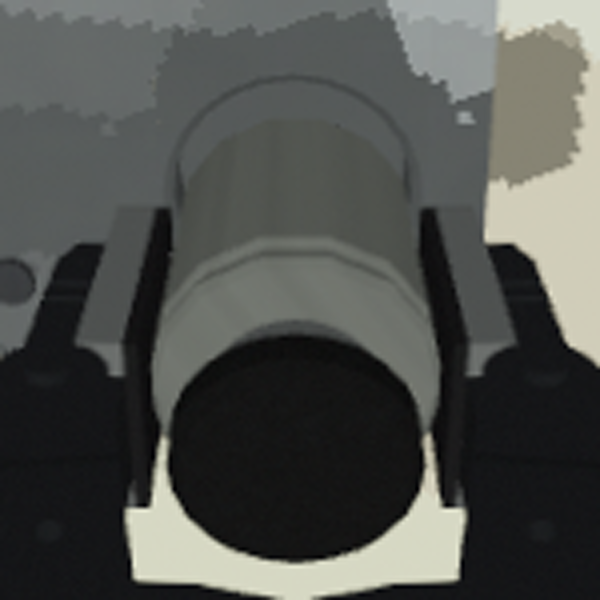

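The socket ring spans 172–415 and the foot's lower edge 180–410, so it is aligned sideways to within about 0.3 mm. Lowering slowly.

>>> servo_tool:
  motion:
    - [[0.0002,-0.0003,0.003],[0.001,0,0],1]
    - [[0.0002,-0.0003,0.005],[0.001,0,0],1]
    - [[0.0002,-0.0003,0.006],[0.001,0,0],1]
    - [[0.0002,-0.0003,0.007],[0.001,0,0],1]
    - [[0.0002,-0.0003,0.008],[0.001,0,0],1]
    - [[0.0002,-0.0003,0.009],[0.001,0,0],1]
    - [[0.0002,-0.0003,0.009],[0.001,0,0],1]
    - [[0.0002,-0.0003,0.009],[0.001,0,0],1]

```text
t: 14.28
eef_pos: [547.6, -290.0, 31.6]
eef_rot: [2.586, 1.783, -0.0]
ft_force: [-0.2, 0.7, -1.3]
opening: 32.7
```

The underside is now at about 15 mm, below the 18 mm mouth, with no contact force. Continuing down.

>>> servo_tool:
  motion:
    - [[0,0,0.002],[0,0,0],1]
    - [[0,0,0.004],[0,0,0],1]
    - [[0,0,0.006],[0,0,0],1]
    - [[0,0,0.0075],[0,0,0],1]
    - [[0,0,0.0085],[0,0,0],1]
    - [[0,0,0.0085],[0,0,0],1]
    - [[0,0,0.0085],[0,0,0],1]

```text
t: 14.87
eef_pos: [547.6, -290.0, 23.0]
eef_rot: [2.586, 1.783, -0.0]
ft_force: [-0.4, -0.8, -1.5]
opening: 32.8
```

>>> servo_tool:
  motion:
    - [[0,0,0.0005],[0,0,0],1]
    - [[0,0,0.001],[0,0,0],1]
    - [[0,0,0.001],[0,0,0],1]
    - [[0,0,0.001],[0,0,0],1]

```text
t: 15.2
eef_pos: [547.7, -290.1, 22.4]
eef_rot: [2.586, 1.783, 0.0]
ft_force: [-1.2, 0.5, 3.7]
opening: 32.8
```

Contact with the floor came at TCP z 22.4, against an expected 22.3. Releasing, then rising.

>>> servo_tool:
  motion:
    - [[0,0,0],[0,0,0],0.15]
    - [[0,0,0],[0,0,0],0.05]
    - [[0,0,0],[0,0,0],-0.2]
    - [[0,0,0],[0,0,0],-0.5]
    - [[0,0,0],[0,0,0],-0.5]
    - [[0,0,0],[0,0,0],-0.5]
    - [[0,0,-0.02],[0,0,0],-0.5]
    - [[0,0,-0.05],[0,0,0],-0.5]
    - [[0,0,-0.085],[0,0,0],-0.5]
    - [[0,0,-0.11],[0,0,0],-0.5]
    - [[0,0,-0.12],[0,0,0],1]
    - [[0,0,-0.12],[0,0,0],1]
    - [[0,0,-0.12],[0,0,0],1]
    - [[0,0,-0.12],[0,0,0],1]
    - [[0,0,-0.12],[0,0,0],1]

```text
t: 16.45
eef_pos: [547.1, -289.7, 140.4]
eef_rot: [-2.585, -1.783, 0.002]
ft_force: [-0.0, 0.4, -0.6]
opening: 3.3
```

Run:
```python
from station import ctrl
from h import *
import cv2
c=ctrl.read_camera("wrist");s=ctrl.get_state();print(s["eef_pos"],s["opening"],s["ft_force"],rel(s,(547.6,-290.2,74),2.778-np.pi))
cv2.imwrite("pics/w8.png",cv2.resize(c["frame"][60:330,130:380,::-1],None,fx=2.2,fy=2.2,interpolation=cv2.INTER_CUBIC))
```

```text
[ 547.13582487 -289.72968969  140.56078143] 0.1528457004444678 [ 0.09363906  0.38655263 -0.69162919] (array([-0.0003,  0.0007,  0.0666]), array([-0.0016,  0.    ,  0.0001]))
```

View pics/w8.png

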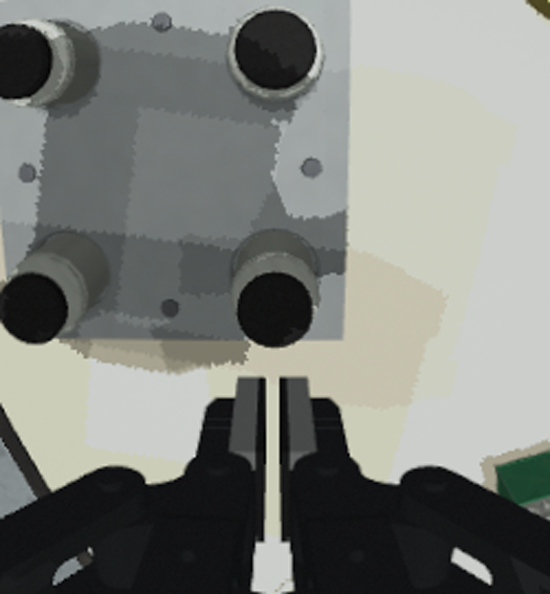

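The foot stands upright in the socket, head at (274,310), level with its neighbours. Now the confirming press: head top is at 68, target z about 62.

>>> servo_tool:
  motion:
    - [[0,0.0005,0.03],[0,0,0],1]
    - [[0,0.0005,0.05],[0,0,0],1]
    - [[0,0.0005,0.062],[0,0,0],1]
    - [[0,0.0005,0.066],[0,0,0],1]
    - [[0,0.0005,0.066],[0,0,0],1]
    - [[0,0.0005,0.066],[0,0,0],1]
    - [[0,0.0005,0.066],[0,0,0],1]

```text
t: 17.08
eef_pos: [548.1, -290.2, 76.0]
eef_rot: [2.586, 1.783, -0.0]
ft_force: [0.1, -0.2, -0.1]
opening: 0.4
```

>>> servo_tool:
  motion:
    - [[0,0,0.002],[0,0,0],1]
    - [[0,0,0.004],[0,0,0],1]
    - [[0,0,0.006],[0,0,0],1]
    - [[0,0,0.007],[0,0,0],1]
    - [[0,0,0.007],[0,0,0],1]
    - [[0,0,0.007],[0,0,0],1]

```text
t: 17.58
eef_pos: [548.0, -290.2, 68.9]
eef_rot: [2.586, 1.783, -0.001]
ft_force: [0.1, 0.1, 0.3]
opening: 0.2
```

No force at z = 68.9, as it should be for a foot that is fully home.

>>> servo_tool:
  motion:
    - [[0,0,0.001],[0,0,0],1]
    - [[0,0,0.002],[0,0,0],1]
    - [[0,0,0.003],[0,0,0],1]
    - [[0,0,0.004],[0,0,0],1]
    - [[0,0,0.005],[0,0,0],1]
    - [[0,0,0.006],[0,0,0],1]
    - [[0,0,0.007],[0,0,0],1]
    - [[0,0,0.0072],[0,0,0],1]
    - [[0,0,0.0072],[0,0,0],1]
    - [[0,0,0.0072],[0,0,0],1]

```text
t: 18.42
eef_pos: [548.3, -290.3, 62.4]
eef_rot: [2.586, 1.783, 0.0]
ft_force: [-0.5, 0.7, 8.7]
opening: -0.1
```

>>> servo_tool:
  motion:
    - [[0,0,0.0005],[0,0,0],1]
    - [[0,0,0.0005],[0,0,0],1]
    - [[0,0,0.0005],[0,0,0],1]
    - [[0,0,0.0005],[0,0,0],1]

```text
t: 18.75
eef_pos: [548.6, -290.5, 62.6]
eef_rot: [2.585, 1.782, 0.001]
ft_force: [-2.0, 0.4, 7.6]
opening: -0.4
```

>>> servo_tool:
  motion:
    - [[0,0,-0.01],[0,0,0],1]
    - [[0,0,-0.03],[0,0,0],1]
    - [[0,0,-0.07],[0,0,0],1]
    - [[0,0,-0.11],[0,0,0],1]
    - [[0,0,-0.15],[0,0,0],1]
    - [[0,-0.04,-0.18],[0,0,0],1]
    - [[0,-0.08,-0.19],[0,0,0],1]
    - [[0,-0.1,-0.19],[0,0,0],1]
    - [[0,-0.1,-0.19],[0,0,0],1]
    - [[0,-0.1,-0.19],[0,0,0],1]
    - [[0,-0.1,-0.19],[0,0,0],1]

```text
t: 19.67
eef_pos: [455.0, -254.8, 252.5]
eef_rot: [2.585, 1.782, 0.001]
ft_force: [0.1, 0.5, -0.6]
opening: 0.4
```

Run:
```python
from station import ctrl
from h import *
import cv2
s=ctrl.get_state();print(s["eef_pos"],s["opening"],s["ft_force"],s["t"])
for n in("wrist","top","scene"):
    c=ctrl.read_camera(n);cv2.imwrite(f"pics/{n}9.png",cv2.resize(c["frame"][:,:,::-1],None,fx=1.5,fy=1.5,interpolation=cv2.INTER_CUBIC))
```

```text
[ 455.03173988 -254.77760288  252.54065811] 0.36702685622393943 [ 0.06274658  0.48924969 -0.5913454 ] 19.6667
```

View pics/wrist9.png

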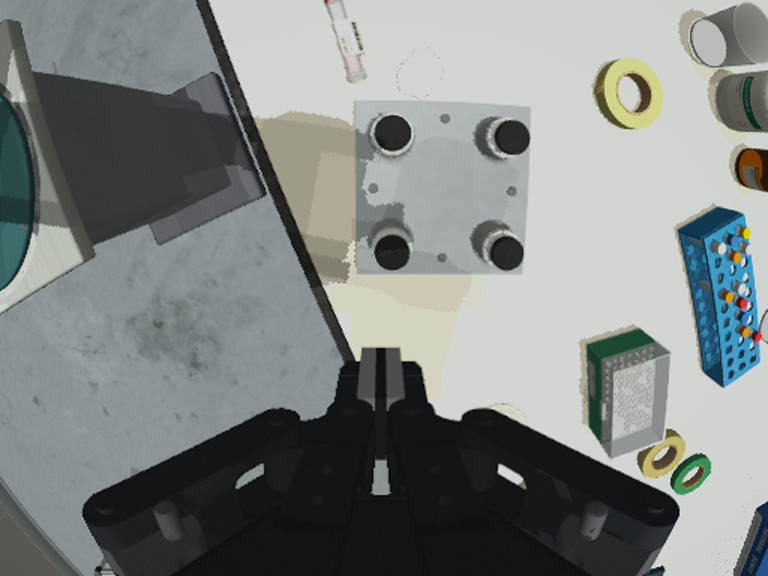

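View pics/top9.png

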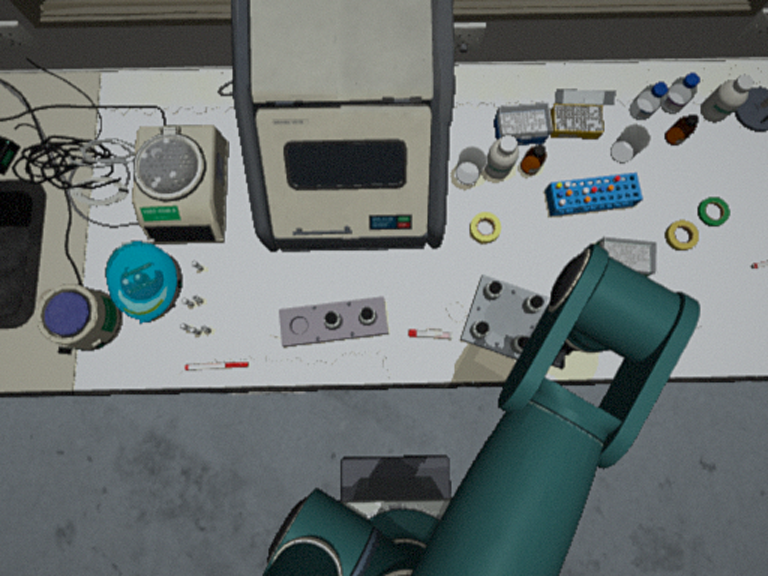

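View pics/scene9.png

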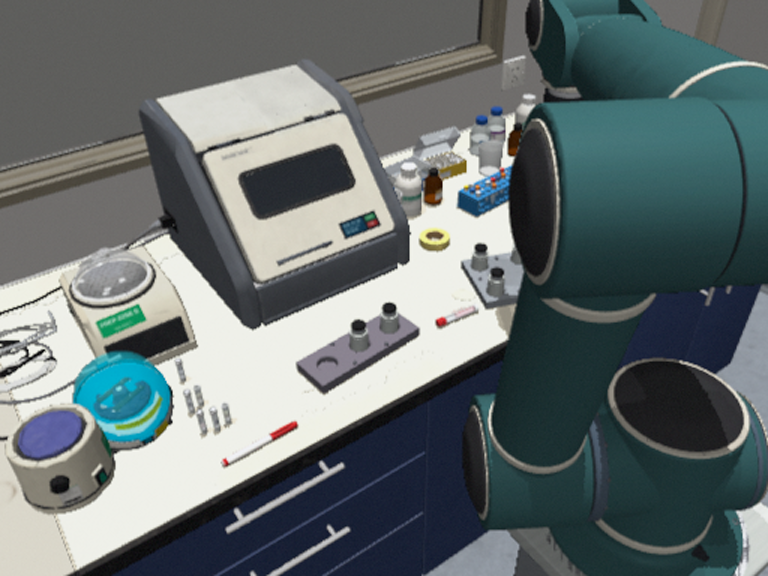

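```bash
python3 -c "
from station import ctrl
s=ctrl.get_state();print(s['t'],s['ft_force']);print(ctrl.hand_in())"
```

```text
19.8167 [ 0.23917438 -0.91969191 -0.41270925]
the job is handed in; nothing more can be done
None
```

The medium foot is seated upright in the plate's empty socket, and I handed the job in at 19.8 s, well inside the 72 s limit.

| Foot (by nest position) | Depth pressed | Force | Result |
|---|---|---|---|
| Right end (y ≈ 63 mm) | 6.1 mm | 4.1 N | soft |
| Middle | 5.2 mm | 13.7 N | firm |
| Left end (y ≈ 210 mm) | 5.8 mm | 8.6 N | medium |

- **Seating:** the foot met the socket floor at TCP z 22.4, against 22.3 expected. After release there was no force at z 68.9, so its head was no higher than it should be.
- **Confirming press:** 8.7 N at about 5.6 mm. A slightly deeper target didn't press it further, and gave 7.6 N at 5.4 mm. Both fit the medium spring within the roughly 1 N sensor noise, but the measured depth stayed a little under 6 mm.
- **Last pictures:** the foot stands upright among the plate's fixed feet, and the other two are standing in the rack. Tape, swab tube and pen look unmoved, and the arm is clear of everything.

One disagreement came up in the measuring: the camera estimates of the medium foot's position differed by up to about 3 mm. I aligned it over the socket by comparing how the nest and the socket appeared in the wrist camera.

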